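Close the dust-filter pot with its bayonet collar

TASK

Press the filter cell in the neck of the green filter pot down until it is fully seated. Then fetch the knurled collar from the bench, set it upright over the neck, turn it until its hidden keyways drop over the pins, and push it fully home against the spring seal. Finish while still holding it pushed home; do not let go, and leave the shoe last, the jar and the hammer where they are.

Things in the scene. Friction and masses are not known exactly. Their poses are not given: they have to be found in the camera images.
- pot: Filter pot, fixed to the bench: green block 120 x 110 x 40 mm (x, y, z) with an upright steel neck on its centre and a pipe stub on the side of its own +x axis. Origin: centre of the underside, on the bench, on the neck's axis; z up. Between block and seal ring, a round green shoulder of 58 mm diameter, its top 61 mm above the bench.
- neck_top (a point): Centre of the top of the steel neck (36 mm diameter), 90 mm above the bench; the neck's top edge is chamfered 3.5 mm. Axes as the pot's.
- pin_level (a point): On the neck's axis, 79 mm above the bench, level with the upper sides of four steel pins, 5 mm thick, that stick out 4 mm sideways from the neck, 90 degrees apart. Their angle differs each time and is not told by this point's axes (which are the pot's): counterclockwise from above, one pin lies 0.3 to 1.27 rad past the pot's +x axis, the others at 90-degree steps from it.
- cell_top (a point): Centre of the flat top of the filter cell, a plain aluminium plug of 26 mm diameter in the neck. Its top stands 10.5 to 14.5 mm above the neck's top at the start, and 4.5 mm above it when seated. It slides stiffly (about 4 N), stays where it is left and has a firm stop when seated. Axis z up.
- cell (a joint): How far the filter cell is pressed in, m: starts at 0 to 0.004, seated at 0.010 (firm stop).
- collar: Loose knurled collar of bare aluminium, 54 mm outer diameter, 36 mm high, 0.13 to 0.25 kg, standing on the bench with its open mouth down. Origin: centre of its underside; z up. Bore 39 mm wide and 31 mm deep, closed above by a 5 mm thick lip with a 20 mm hole.
- collar_mouth (a point): Same point as the collar's origin. Four keyways hidden inside the wall, about 9 mm wide, run up from the mouth the full depth of the bore, along the collar's +x, +y, -x and -y axes. It passes the pins when the keyways are within about 0.1 rad of them, in any of the four quarter-turn positions; otherwise it rests on the pins, its underside at the pins' upper sides (79 mm above the bench).
- seat (a point): On the neck's axis, 67 mm above the bench: where the collar's underside is when home, a firm stop. Once past the pins the collar drops 7 mm, to 72 mm above the bench, onto the seal ring and has to be pushed 5 mm farther.
- seal_ring (a joint): How far the black spring-loaded seal ring round the foot of the neck is pressed down, m: 0 when free (its top 72 mm above the bench), 0.005 at its firm stop with the collar home. It pushes back with 5 N at first and 10 N at the stop.
- last: Wooden shoe last, about 195 mm long, 72 mm wide, 80 mm high, lying at the back of the bench; leave alone. Origin: under its middle.
- jar: Amber glass jar, 68 mm diameter, 65 mm high; leave alone. Origin: centre of its underside.
- hammer: Hammer lying at the back of the bench; leave alone. Origin: under the middle of its length.
Mind the look-alikes: they are no part of the job. Of the things that look like the pot, take the one that is farthest to the robot's right at the start.

How it is judged (in metres and radians):
On the way, in this order (a step that is already met when the one before it is completed fails the run):
1. the filter cell is pressed in to within 2 mm of its stop, before the collar is put on (value of joint cell above 0.008 m), for 0.1 s.
2. the collar stands over the neck, on the pins or lower (z of collar in the frame of pot below 0.083 m and horizontal distance between collar and neck_top below 0.005 m and angle between collar's own z axis and vertical below 0.15 rad), for 0.1 s.
At the end, for the whole second after the job is handed in: The filter cell is within 2 mm of its stop; the collar is upright (within 0.1 rad) and centred on the neck within 4 mm, past the pins and within 2 mm of home, the seal ring pressed down by more than 3 mm; the fingers are on the collar (more than 2 N) and it is still (value of joint cell above 0.008 m and z of collar in the frame of pot below 0.069 m and horizontal distance between collar and neck_top below 0.004 m and angle between collar's own z axis and vertical below 0.1 rad and value of joint seal_ring above 0.003 m and contact force between the fingers and collar above 2 N and linear speed of collar below 0.02 m/s); the arm keeps its last pose, push and grip.
It fails at once if the shoe last, the jar or the hammer is moved by more than 30 mm (distance of any of last, jar, hammer from where it was at the start of the episode above 0.03 m).
It also fails if it takes over 56 s, if anything falls off the work surface, if the arm or the gripper's body presses on something with over 40 N, if the wrist force passes 120 N, or if a joint passes its speed limit or range.

ROBOT

A 7-joint arm with a two-finger parallel gripper is mounted at the origin on the work surface. World frame = base frame: x ahead of the robot, y to its left, z up, the work surface at z = 0. Lengths are in mm, angles in rad, forces in N, time in s.
With the tool pointing down it reaches from about 400 to 875 mm from the base axis. Payload 19.3 kg.
Tool frame: the origin (TCP) lies at the very end of the fingers, on their centre line; the grasp point (between the pads) lies 19 mm behind it (grip_point_offset is the z of the grasp point in the tool frame, in mm); z points along the fingers, y is the line along which they close (so a half turn about z gives the same grasp; the last joint's range is limited). The gripper opens to 85 mm and grips with 20 to 120 N. Pads are 22 mm wide; open, the fingers measure 114 mm over their backs; the gripper's body (76 mm by 85 mm) begins 54 mm behind the grasp point. The pads swing forward as they close: fully open they stand 13 mm farther back than shut.
Start: joints at [1.111, 0.521, -0.036, 1.599, 0.021, 1.021, -0.113], TCP at [237.474, -578.118, 231.291] pointing down, gripper open.
Joint ranges: [-2.91, 2.91], [-0.3, 2.13], [-1.5, 1.42], [0.17, 2.43], [-1.26, 4.41], [0.16, 1.93], [-2.52, 2.52]. Speed limits (rad/s): [1.89, 1.89, 2.39, 2.39, 3.01, 3.01, 3.01].

INTERFACE

Orientations are given as a 3x3 rotation matrix whose columns are the frame's x, y, z axes.
In Python, from workcell import movep, movel, goto_joints, open_gripper, clamp, wait, inverse_kinematics, read_state, camera, PlanningError, finish_job, grip_point_offset gives the robot as it stands. Calls block until the motion is done:
- movep(position, orientation): joint-space move of the TCP to a pose.
- movel(position, frame=None, max_speed=150, guard=None): straight line of the TCP; frame=None keeps the orientation; max_speed is the mean speed in mm/s. With guard (N) it stops when the force on the tool has changed by that much, and returns True; else False.
- goto_joints(angles): joint-space move.
- open_gripper() and clamp(): open the fingers fully, or close them until they stop; the grip force is fixed at half the most.
- wait(seconds).
- inverse_kinematics(position, orientation): joint angles nearest the present ones, or None.
- read_state(): the state.
- camera(name): name is "side" or "top"; returns a dict with "image" (384x512x3 uint8, blue, green, red), "range_z" (384x512 float32, mm along the optical axis (not along the pixel's ray), 0 where there is no reading), "fx", "fy", "cx", "cy" (pixels), "cam_to_world" (4x4, takes a point from camera to world coordinates). Camera axes: x right, y up, looking along -z (the intrinsics and any distortion apply to the point x, -y, -z); pixel columns grow to the right and rows downward; lengths in mm; the calibration is good to about 2 mm. A picture is of the moment at which its call begins.
A pose or a line that the arm cannot do raises PlanningError and nothing moves.
- finish_job(): hands the job in; it is judged then, once.
The state is a dict: "time": time; "qpos": joint angles; "qvel": joint speeds; "joint_efforts": joint torques, N m; "eef_pos": TCP position; "tool_rot": TCP orientation; "ft_force": force on the tool from outside, world axes, zero at the start; "torque": the same for the moment, N m; "finger_gap": finger opening in mm; "gripper_force": force on a finger pad.
Only numpy, scipy, OpenCV 4.12 (cv2) and the standard library are available. Lean on these libraries where they do the work, as an engineer would, in place of code of your own. Each camera call takes 0.05 s, during which the arm holds its last target. There are 200 camera calls.

## Working session

There is one attempt and no reset: what is moved stays moved. The work goes in short steps, each a Python script; the robot and the scene stay as the last script left them, time stands still between calls to the robot, and variables do not carry over. Pictures are saved under pics/ and viewed, at most 10 in all, crops included, and the job is handed in when it is done.

```bash
ls; mkdir -p pics; python3 - <<'E'
from workcell import *
import cv2,numpy as np,pickle
for n in("side","top"):
    c=camera(n);cv2.imwrite(f"pics/{n}0.png",c["image"]);pickle.dump(c,open(n+"0.pkl","wb"))
    print(n,c["fx"],c["fy"],c["cx"],c["cy"],c["cam_to_world"],[k for k in c])
s=read_state();print(s["time"],s["tool_rot"],s["ft_force"],grip_point_offset)
E
```

```text
pics
side 467.11301811952467 467.11301811952467 259.517219730859 191.55732829635886 [[-9.35345186e-01  2.44389136e-01 -2.55740754e-01  2.75834895e+02]
 [-3.53734431e-01 -6.48569370e-01  6.73965670e-01  8.27758221e+02]
 [-1.15573210e-03  7.20854855e-01  6.93085090e-01  8.89121651e+02]
 [ 0.00000000e+00  0.00000000e+00  0.00000000e+00  1.00000000e+00]] ['image', 'range_z', 'fx', 'fy', 'cx', 'cy', 'cam_to_world']
top 433.19175744746985 433.19175744746985 259.4119390435939 191.43576715305667 [[-1.76992235e-02  9.98313255e-01 -5.52936074e-02  5.06599299e+02]
 [-9.99823703e-01 -1.80185330e-02 -5.28157088e-03  5.25756750e+01]
 [-6.26897190e-03  5.51903797e-02  9.98456169e-01  1.34082865e+03]
 [ 0.00000000e+00  0.00000000e+00  0.00000000e+00  1.00000000e+00]] ['image', 'range_z', 'fx', 'fy', 'cx', 'cy', 'cam_to_world']
0.1 [[ 9.24974440e-01  3.80029110e-01 -4.00622671e-04]
 [ 3.80029320e-01 -9.24974005e-01  8.97809650e-04]
 [-2.93717550e-05 -9.82699340e-04 -9.99999517e-01]] [ 0.06818722  0.13965949 -0.49470728] -18.700000000000003
```

View pics/side0.png

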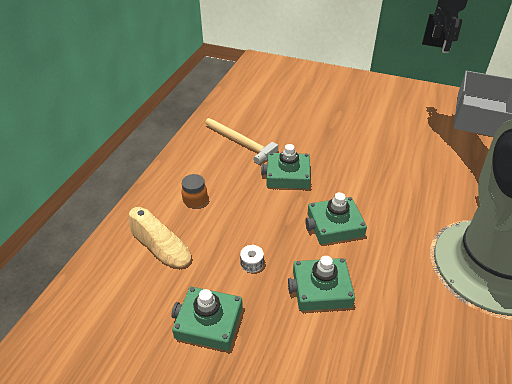

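View pics/top0.png

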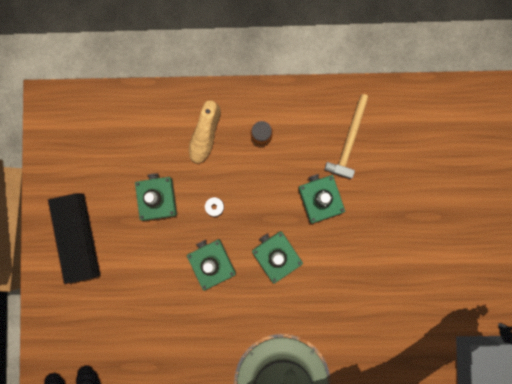

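The side view shows four pots. The one farthest to the right (−y) is at (289,165) in the side view and (325,198) in the top view, next to the hammer head. The collar is at (252,259) in the side view and (214,207) in the top view.

```bash
cat > h.py <<'E'
import numpy as np,cv2,pickle
from scipy.optimize import least_squares
def cloud(c):
    v,u=np.mgrid[:384,:512];d=c["range_z"]
    p=np.stack([(u-c["cx"])/c["fx"]*d,-(v-c["cy"])/c["fy"]*d,-d,np.ones_like(d)],-1)
    return (p@np.array(c["cam_to_world"]).T)[...,:3],d>0
def near(c,x,y,r,z0,z1):
    P,m=cloud(c);k=m&(np.hypot(P[...,0]-x,P[...,1]-y)<r)&(P[...,2]>z0)&(P[...,2]<z1)
    return P[k],c["image"][k].astype(int),k
def mec(p):
    (x,y),r=cv2.minEnclosingCircle(p[:,:2].astype(np.float32));return np.round([x,y,r],1)
E
python3 - <<'E'
from h import *
for n,px in(("top",((325,198),(214,207))),("side",((289,150),(252,254)))):
    c=pickle.load(open(n+"0.pkl","rb"));P,m=cloud(c)
    for (u,v) in px: print(n,(u,v),P[v,u].round(1))
    x,y=P[px[0][1],px[0][0]][:2]
    for z0,z1 in((35,44),(56,66),(66,76),(84,94),(97,110)):
        q,col,_=near(c,x,y,85 if z0<50 else 40,z0,z1)
        if len(q)<4: print(z0,len(q));continue
        if z0==35:
            q=q[col[:,1]>col[:,2]+15]; print("block",cv2.minAreaRect(q[:,:2].astype(np.float32)),len(q),np.median(q[:,2]))
            q,col,_=near(c,x,y,110,8,36);print("low",cv2.minAreaRect(q[:,:2].astype(np.float32)))
        else: print(z0,len(q),q.mean(0).round(1),mec(q))
    x,y=P[px[1][1],px[1][0]][:2]
    q,_,_=near(c,x,y,40,30,44);print("collar",len(q),q.mean(0).round(1),mec(q), q[:,:2].min(0),q[:,:2].max(0))
im={n:pickle.load(open(n+"0.pkl","rb"))["image"] for n in("top","side")}
f=lambda a:cv2.resize(a,None,fx=8,fy=8,interpolation=cv2.INTER_CUBIC)
cv2.imwrite("pics/crop.png",np.hstack([f(im["side"][135:198,262:312]),f(im["top"][170:233,298:348])]))
E
```

```text
top (325, 198) [ 552.8 -127.1  108.1]
top (214, 207) [5.351e+02 2.011e+02 3.000e-01]
block ((554.1828002929688, -126.59765625), (117.75503540039062, 107.67643737792969), 17.675701141357422) 949 39.25080486753927
low ((575.0283203125, -145.76919555664062), (162.27825927734375, 157.49990844726562), 17.63962745666504)
56 46 [ 553.7 -116.5   61.1] [ 553.9 -127.4   28.5]
66 119 [ 553.2 -127.2   70.8] [ 554.1 -128.    26.7]
84 49 [ 552.5 -125.3   88.3] [ 554.1 -127.5   18.1]
97 63 [ 553.8 -128.   103.4] [ 553.5 -127.6   12.8]
collar 214 [536.8 197.9  35.6] [537.3 197.7  27.5] [510.26395758 170.43926864] [561.72602451 224.89069717]
side (289, 150) [ 549.2 -115.8  101.9]
side (252, 254) [541.4 179.1   8.6]
block ((552.2932739257812, -124.23075866699219), (117.6406021118164, 111.68679809570312), 16.43398094177246) 742 39.38927891787057
low ((572.085205078125, -134.78976440429688), (151.99488830566406, 145.48577880859375), 18.45902442932129)
56 78 [ 547.8 -110.    60. ] [ 550.9 -122.    26.9]
66 112 [ 548.8 -117.4   71.1] [ 551.  -127.7   28.4]
84 52 [ 550.6 -119.5   88.6] [ 551.8 -124.3   17.5]
97 57 [ 552.4 -126.   103. ] [ 552.7 -129.3   15.8]
collar 268 [536.1 195.1  35.2] [535.3 197.   27.6] [507.91234204 170.20248879] [561.53425989 218.79737276]
```

View pics/crop.png

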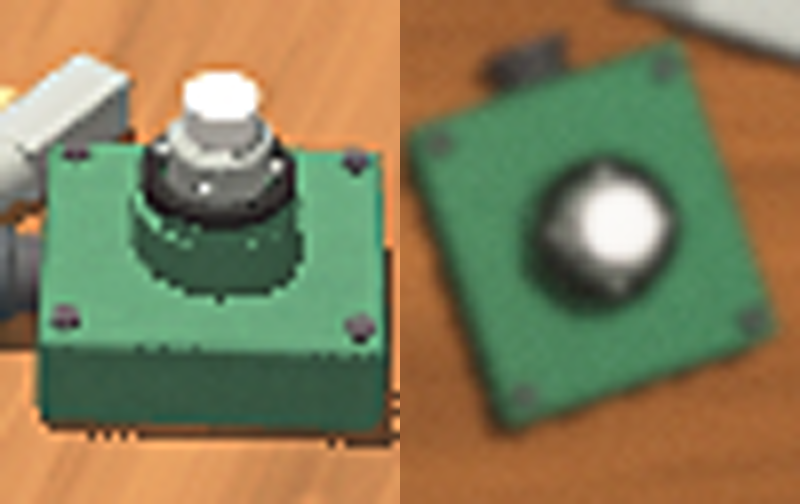

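```bash
cat >> h.py <<'E'
def R(a): # tool down, tool x at angle a
    c,s=np.cos(a),np.sin(a);return np.array([[c,s,0],[s,-c,0],[0,0,-1.]])
E
python3 - <<'E'
from h import *
from workcell import *
o=R(.39);clamp()
movep([553.3,-127,150],o)
print(read_state()["time"],read_state()["qpos"],read_state()["finger_gap"])
movel([553.3,-127,110],max_speed=120)
wait(.3);f0=read_state()["ft_force"]
h=movel([553.3,-127,92],max_speed=25,guard=22)
s=read_state();print(h,s["eef_pos"],s["ft_force"]-f0,s["time"])
wait(.2);s=read_state();print(s["eef_pos"],s["ft_force"]-f0)
E
```

```text
2.875 [ 0.27776083  0.53749961 -0.21469531  1.82067542  0.153346    0.79936258
 -1.19705453] -0.01864182405511227
True [ 553.57310693 -127.03589747   94.47113655] [-2.36331431  0.97860889 14.23939206] 4.2833
[ 553.58782101 -127.04424712   94.45997092] [-3.67586573  0.04142717 15.40975672]
```

```bash
python3 - <<'E'
from h import *
from workcell import *
x,y=536.5,197.4
movel([553.3,-127,150]);open_gripper()
for a in np.arange(-1.2,2.8,.4):
    j=inverse_kinematics([553.3,-127,120],R(a)); k=inverse_kinematics([x,y,50],R(a))
    print(round(a,1),None if j is None else j[6].round(2),None if k is None else k[6].round(2))
A=.39+np.pi/2 if False else .39
movep([x,y,130],R(.39));movel([x,y,6],max_speed=120)
clamp();s=read_state();print(s["time"],s["finger_gap"],s["eef_pos"],s["gripper_force"],s["qpos"])
E
```

```text
-1.2 -2.5 -2.43
-0.8 -2.18 -2.22
-0.4 -1.86 -2.44
0.0 -1.53 -2.14
0.4 -1.2 -1.83
0.8 -0.87 -1.5
1.2 -0.54 -1.17
1.6 -0.21 -0.84
2.0 0.13 -0.51
2.4 0.47 -0.19
8.6167 52.07760697193276 [536.77608433 197.49262487   6.74062953] 61.20915161445737 [-0.33042999  0.76481157 -0.17803251  1.86932993  0.24623155  0.52787562
 -1.85410913]
```

```bash
python3 - <<'E'
from h import *
from workcell import *
open_gripper();q=np.array(read_state()["qpos"]);q[6]+=np.pi/2;goto_joints(q)
s=read_state();print(s["eef_pos"]);print(s["tool_rot"].round(3))
c=camera("top");q,_,_=near(c,536.5,197.4,29,30,42);print("collar now",len(q),mec(q),q.mean(0))
clamp();s=read_state();print(s["time"],s["finger_gap"],s["eef_pos"],s["gripper_force"])
movel([*s["eef_pos"][:2],150]);wait(.2)
s=read_state();print(s["time"],s["finger_gap"],s["ft_force"],s["eef_pos"])
c=camera("side");pickle.dump(c,open("s1.pkl","wb"));P,m=cloud(c)
k=m&(np.hypot(P[...,0]-536.5,P[...,1]-197.4)<60)&(P[...,2]>120);v,u=np.where(k);print(u.min(),u.max(),v.min(),v.max())
cv2.imwrite("pics/lift.png",cv2.resize(c["image"][100:290,180:330],None,fx=3,fy=3,interpolation=cv2.INTER_CUBIC))
E
```

```text
[536.45516499 197.43505783   5.95371991]
[[-0.379  0.925 -0.   ]
 [ 0.925  0.379  0.   ]
 [ 0.    -0.    -1.   ]]
collar now 0 [0. 0. 0.] [nan nan nan]
10.9667 51.79882799932591 [536.46533831 197.42882668   6.24488822] 62.17185940593481
12.275 52.02250263925921 [ 0.06283028 -0.55122467 -2.44415501] [536.18196232 197.33769829 149.31504465]
213 286 4 231<stdin>:5: RuntimeWarning: Mean of empty slice.
  ret = um.true_divide(
```

View pics/lift.png

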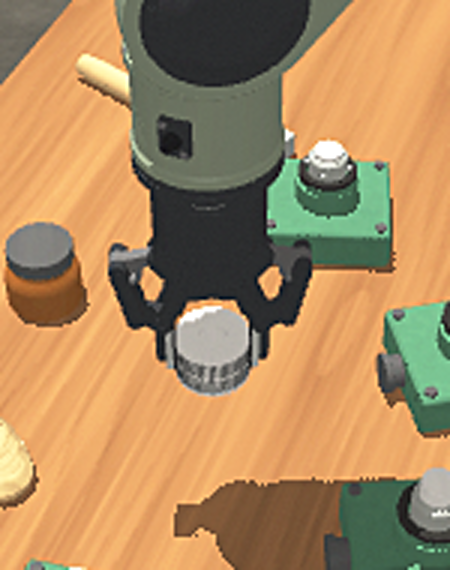

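The picture shows the collar held upright between the fingers, at about (213,350) in the crop. The target pot behind it, at (330,190), has not moved. Next I place the collar on the pins and search by turning it.

```bash
python3 - <<'E'
from h import *
from workcell import *
x,y=553.3,-127.2
movep([x,y,150],R(.75));movel([x,y,106],max_speed=120);wait(.2)
f0=read_state()["ft_force"];print(read_state()["time"],f0)
h=movel([x,y,81],max_speed=25,guard=9)
wait(.1);s=read_state();print(h,s["eef_pos"],s["ft_force"]-f0,s["torque"],s["time"],s["qpos"][6],s["finger_gap"])
E
```

```text
14.275 [-0.01800654  0.58411224 -2.08071595]
True [ 553.53048399 -128.11301643   84.82209472] [-1.46956857 -0.10007335 11.09157426] [-0.11339359  0.27852128 -0.02013839] 15.175 -0.6403150185475546 52.06433143281117
```

```bash
cat > search.py <<'E'
from h import *
from workcell import *
x,y=553.4,-127.6
for i in range(15):
    s=read_state();p=s["eef_pos"]
    movel([x,y,85.6],max_speed=30)
    q=np.array(read_state()["qpos"]);q[6]+=.12;goto_joints(q);wait(.1)
    f0=read_state()["ft_force"]
    h=movel([x,y,80.5],max_speed=20,guard=9)
    s=read_state();print(i,h,s["eef_pos"].round(2),(s["ft_force"]-f0).round(1),round(s["time"],2),s["qpos"][6].round(2))
    if s["eef_pos"][2]<82.5: break
    if s["time"]>40: break
E
python3 search.py
```

```text
0 True [ 553.6  -128.18   84.56] [-3.7  4.9 17.9] 15.98 -0.52
1 True [ 553.62 -128.1    84.69] [-3.4  3.2 14.5] 16.79 -0.41
2 True [ 553.8  -127.88   84.49] [-1.9  3.8 13.4] 17.6 -0.29
3 True [ 553.74 -128.04   84.18] [-1.3  4.4  7.6] 18.41 -0.18
4 False [ 553.5  -127.97   80.26] [ 0.8 -1.7  0.5] 19.42 -0.06
```

```bash
python3 - <<'E'
from h import *
from workcell import *
p=read_state()["eef_pos"]
h=movel([553.5,-127.8,71.5],max_speed=20,guard=26)
for t in(0,.5,.7):
    wait(t) if t else None
    s=read_state();print(h,s["eef_pos"].round(2),s["ft_force"].round(1),s["finger_gap"],s["gripper_force"],s["time"])
c=camera("side");cv2.imwrite("pics/end.png",cv2.resize(c["image"][90:215,220:340],None,fx=4,fy=4,interpolation=cv2.INTER_CUBIC))
P,m=cloud(c);q,col,_=near(c,553.3,-127,26,85,112);print(len(q),np.percentile(q[:,2],[5,50,95]) if len(q) else 0)
E
```

```text
True [ 553.7  -128.21   73.26] [-2.6 -0.2 11.1] 52.22657415741738 66.47158725187182 19.8417
True [ 553.68 -128.26   73.24] [-2.3 -0.7 12.8] 51.514350132871435 66.46881057880819 20.3417
True [ 553.67 -128.25   73.22] [-2.  -0.7 13.7] 52.003484163045876 66.46775186061859 21.0417
179 [ 90.46380574 101.75874863 105.47409975]
```

View pics/end.png

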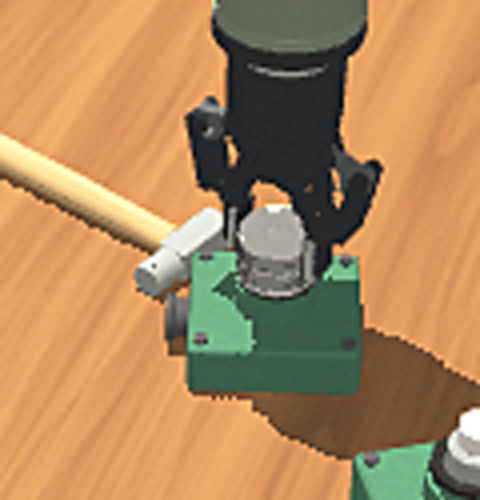

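The end view shows the collar upright on the neck at about (270,250) in the crop, still in the fingers. The TCP height and the depth reading both match the home position.

```bash
python3 -c "
from workcell import *
print(finish_job())"
```

```text
the job is handed in; nothing more can be done
None
```

I pressed the cell down until it was seated, then turned the collar past the pins and pushed it home. I handed the job in at about 21 s, still gripping the collar and pressing it home. I never touched the last, jar or hammer, and the final verdict was not shown to me.

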